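# Find the proud lid of the pill organizer by touch and snap it shut

## Robot

A 6-joint arm with a two-finger parallel gripper is mounted at the origin on the work surface. World frame = base frame: x ahead of the robot, y to its left, z up, the work surface at z = 0. Lengths are in m, angles in rad, forces in N, time in s.
With the tool pointing down it reaches from about 0.35 to 0.975 m from the base axis. Payload 4.9 kg.
Tool frame: the origin (TCP) lies at the very end of the fingers, on their centre line; the grasp point (between the pads) lies behind it (manip.pinch_z is the y of the grasp point in the tool frame, in m); y points along the fingers, x is the direction in which the jaws open and shut, and the axes are right-handed (so a half turn about y gives the same grasp; the last joint's range is limited). The gripper opens to 85 mm and grips with 20 to 120 N. Pads are 22 mm wide; open, the fingers measure 114 mm over their backs; the gripper's body (76 mm by 85 mm) begins 54 mm behind the grasp point. The pads swing forward as they close: fully open they stand 13 mm farther back than shut.
Start: joints at [-1.34, 0.053, 1.613, -0, 1.476, -0.119], TCP at [0.214, -0.587, 0.197] pointing down, gripper open.
Joint ranges: [-3.01, 3.01], [-1.01, 2.22], [0.06, 2.58], [-1.02, 4.17], [0.09, 2.62], [-3.14, 3.14]. Speed limits (rad/s): [2.57, 2.57, 3.14, 3.14, 3.14, 3.14].

## Interface

Orientations are given as a unit quaternion [w, x, y, z].
In Python, from plant import manip gives the robot as it stands.
- The arm moves only by the tool drive_tool, never from a script. Its argument "motion" is a list of rows, each a list of 3 entries, a list of its own where there are three numbers: the shift along the tool's x, y, z in units of 25 mm (1.0 is 25 mm), then the turn, a rotation vector about the tool's x, y, z in units of 5 degrees (1.0 is 5 degrees), then the closure, from -1 (fully open) to 1 (shut). A call has 1 to 12 rows; each row shifts and turns the commanded pose from where the row before left it, along the tool's axes as they then stand; what a row does not reach is not made up. A row lasts 1/10 s, in which the tool goes at most 50 mm and 8.59 degrees, less where a joint would pass 70% of its speed; a pose out of reach is approached as far as the arm can. A call is refused whole if a number of a shift passes 1 or a number of a turn 1, either way. A call with a gripper value outside its range is refused whole. The fingers move at their own pace and stop on an object; the grip force is fixed at half the most. Time passes only in rows, so rows that do not move let the fingers close. It gives the time, the measured TCP pose, the force and the opening at its end, in the units of the state.
- manip.state(): the state, without advancing time (a new reading comes with each control period).
- manip.grab_frame(name): name is "scene" or "top"; returns a dict with "img" (420x560x3 uint8, blue, green, red), "range_z" (420x560 float32, m along the optical axis (not along the pixel's ray), 0 where there is no reading), "camera_matrix" (3x3 intrinsics, pixels), "world_from_camera" (4x4, takes a point from camera to world coordinates). Camera axes: x right, y down, z forward; pixel columns grow to the right and rows downward; lengths in m; the calibration is good to about 2 mm. A picture is of the moment at which its call begins.
- manip.job_done(): hands the job in, once; it reports no verdict.
The state is a dict: "time": time; "joint_pos": joint angles; "joint_vel": joint speeds; "joint_efforts": joint torques, N m; "tool_pos": TCP position; "tool_rot": TCP orientation; "contact_force": force on the tool from outside, world axes, zero at the start; "ft_torque": the same for the moment, N m; "gripper_width": opening from 0.0 (shut) to 1.0 (fully open).
Only numpy, scipy, OpenCV 4.12 (cv2) and the standard library are available. Lean on these libraries where they do the work, as an engineer would, in place of code of your own. Each camera call takes 0.05 s, during which the arm holds its last target. There are 200 camera calls.

## Task

One of the seven flip lids of the white pill organizer has not snapped shut: its front edge stands a few millimetres proud, too little to tell by eye. Feel lightly across the lids with the fingertips to find the high one, then push that lid down firmly at its front edge until it is fully home, without overloading it. The lids are thin plastic, so never lean on the ones that are already shut, and leave everything else on the bar where it stands.

Things in the scene. Friction and masses are not known exactly. Their poses are not given: they have to be found in the camera images.
- organizer: White weekly pill organizer, 64 (its x) x 270 (its y) mm; it does not slide. Origin under its centre, z up, front faces -x. Seven pods in a row along y, 36 mm apart (centres y = -108 to 108 mm). Each lid is 34 mm wide in y and runs from its hinge at x = 26 mm to its front edge at x = -29 mm (thumb tab to -34); shut, its flat top is level, 39 to 39.5 mm above the bar.
- loose_lid (a joint): Opening angle (rad) of the one lid that is not snapped; which pod it is on is not told. Starts at 0.06 to 0.085: front edge 3.3 to 4.7 mm proud. It stays where left: a light touch does not turn it, about 16.5 N down on the front edge does (20 N at 45 mm from the hinge), until it stops at 0, flush. Home means below 0.025.
- loose_press (a joint): How far the same proud lid, thin and springy, is sunk under load (m), on top of its hinge angle: 3 N per mm, 0 at rest, springs back. Beyond 0.0085 (25 N) it is overloaded.
- lid1 (a joint): How far one of the six shut lids is sunk under load (m): 0 at rest, 3 N per mm, springs back. A light touch is up to about 6 N; beyond 0.0035 (10 N) it is leaned on too hard. The numbering says nothing about its place in the row.
- lid2 (a joint): How far one of the six shut lids is sunk under load (m): 0 at rest, 3 N per mm, springs back. A light touch is up to about 6 N; beyond 0.0035 (10 N) it is leaned on too hard. The numbering says nothing about its place in the row.
- lid3 (a joint): How far one of the six shut lids is sunk under load (m): 0 at rest, 3 N per mm, springs back. A light touch is up to about 6 N; beyond 0.0035 (10 N) it is leaned on too hard. The numbering says nothing about its place in the row.
- lid4 (a joint): How far one of the six shut lids is sunk under load (m): 0 at rest, 3 N per mm, springs back. A light touch is up to about 6 N; beyond 0.0035 (10 N) it is leaned on too hard. The numbering says nothing about its place in the row.
- lid5 (a joint): How far one of the six shut lids is sunk under load (m): 0 at rest, 3 N per mm, springs back. A light touch is up to about 6 N; beyond 0.0035 (10 N) it is leaned on too hard. The numbering says nothing about its place in the row.
- lid6 (a joint): How far one of the six shut lids is sunk under load (m): 0 at rest, 3 N per mm, springs back. A light touch is up to about 6 N; beyond 0.0035 (10 N) it is leaned on too hard. The numbering says nothing about its place in the row.
- tumbler: Clear glass tumbler, 74 mm across, 105 mm high, upright; origin under its centre. A bystander: leave it where it is.
- saucer: Round white ceramic saucer, 144 mm across, 18 mm high, close in front of the organizer; origin under its centre. A bystander: leave it where it is.
- travel_mug: Aluminium travel mug with black press-button lid, 74 mm across, 176 mm high, upright; origin under its centre. A bystander: leave it where it is.
- funnel: Small green silicone funnel standing mouth down, 64 mm across, 65 mm high, near one end of the organizer; origin under its centre. A bystander: leave it where it is.
- vitamin_bottle: Brown glass bottle with white cap, 58 mm across, 100 mm high, upright; origin under its centre. A bystander: leave it where it is.
- jam_jar: Glass jar with steel lid, 68 mm across, 95 mm high, upright; origin under its centre. A bystander: leave it where it is.
- teaspoon: Steel teaspoon, 140 mm long, under 10 mm high, lying along the organizer on its far side; origin under its centre. A bystander: leave it where it is.
There are look-alikes about, which are no part of the job. What is shaped like the part that bears lid5 but brown is not meant. Leave any red look-alike of the part that bears lid1 alone.

How it is judged:
At the end, for the whole second after the job is handed in: The lid that stood proud is home (open by less than 0.025 rad, about 1.4 mm at its front edge), no lid is still being pressed (none sunk by 1 mm), and every bystander stands within 20 mm of where it was (value of joint loose_lid below 0.025 rad and value of joint each of loose_press, lid1, lid2, lid3, lid4, lid5, lid6 below 0.001 m and distance of each of tumbler, saucer, travel_mug, funnel, vitamin_bottle, jam_jar, teaspoon from where it was at the start of the episode below 0.02 m); the robot touches nothing.
It fails at once if a lid that was already shut is leaned on with over 10 N (sunk by more than 3.5 mm) (value of joint any of lid1, lid2, lid3, lid4, lid5, lid6 above 0.0035 m).
It fails at once if the proud lid is overloaded with over 25 N (sunk by more than 8.5 mm) (value of joint loose_press above 0.0085 m).
It fails at once if a bystander is moved by more than 20 mm (distance of any of tumbler, saucer, travel_mug, funnel, vitamin_bottle, jam_jar, teaspoon from where it was at the start of the episode above 0.02 m).
It also fails if it takes over 58 s, if anything falls off the work surface, if the arm or the gripper's body presses on something with over 40 N, if the wrist force passes 120 N, or if a joint passes its speed limit or range.

## Working session

There is one attempt and no reset: what is moved stays moved. The work goes in short steps, Python scripts to look and compute and a tool call to move; the robot and the scene stay as the last step left them, time stands still between calls to the robot, and variables do not carry over. Pictures are saved under pics/ and viewed, about 8 in all and at most 12, crops included, and the job is handed in when it is done.

Besides the shell and the picture viewer there is one more tool, called after ">>>" by a JSON object that holds its "op" and its "data". drive_tool: Moves the arm, as the interface text tells. Its arguments: {"type":"object","properties":{"motion":{"type":"array","items":{"type":"array"}}},"required":["motion"]}

```bash
mkdir -p pics; ls
python3 - <<'E'
from plant import manip
import cv2,numpy as np
print(manip.state(), manip.pinch_z)
for n in("scene","top"):
    f=manip.grab_frame(n); cv2.imwrite(f"pics/{n}0.png",f["img"]); np.savez(f"pics/{n}0.npz",**f); print(f["camera_matrix"],f["world_from_camera"])
E
```

```text
pics
{'time': 0.0, 'joint_pos': array([-1.34000543e+00,  5.33336124e-02,  1.61428739e+00,  2.16121450e-05,
        1.47599974e+00, -1.19000135e-01]), 'joint_vel': array([-1.25381717e-03, -6.81681770e-04,  5.98293267e-04,  9.79282074e-04,
       -1.75533782e-06,  1.51247930e-03]), 'joint_efforts': array([-1.48483417e-03, -3.93678546e+01, -3.70178175e+01, -2.06698837e-04,
        7.05939470e-03,  6.99584710e-07]), 'tool_pos': array([ 0.21403641, -0.58647474,  0.19538145]), 'tool_rot': array([ 0.57985784, -0.5788907 ,  0.40589961, -0.40484065]), 'contact_force': array([ 0.02202856, -0.57244544,  0.99826859]), 'ft_torque': array([ 0.03966999, -0.06674349, -0.00339786]), 'gripper_width': 1.0033503000497592} -0.0187
[[510.02204691   0.         283.37797862]
 [  0.         510.02204691 211.49705522]
 [  0.           0.           1.        ]] [[ 7.50145506e-02  8.02702281e-01 -5.91643360e-01  1.18532129e+00]
 [ 9.97182204e-01 -6.07919645e-02  4.39543957e-02 -1.78163478e-02]
 [-6.84868399e-04 -5.93273449e-01 -8.05000712e-01  9.15053062e-01]
 [ 0.00000000e+00  0.00000000e+00  0.00000000e+00  1.00000000e+00]]
[[506.0532244    0.         283.94195412]
 [  0.         506.0532244  203.42334386]
 [  0.           0.           1.        ]] [[-0.0154097  -0.99865037  0.04959816  0.46429397]
 [-0.99986548  0.01566924  0.00484826  0.0165724 ]
 [-0.00561888 -0.04951678 -0.99875749  1.40536506]
 [ 0.          0.          0.          1.        ]]
```

View pics/scene0.png

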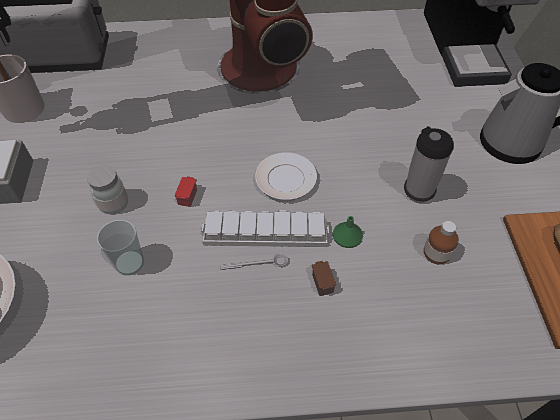

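View pics/top0.png

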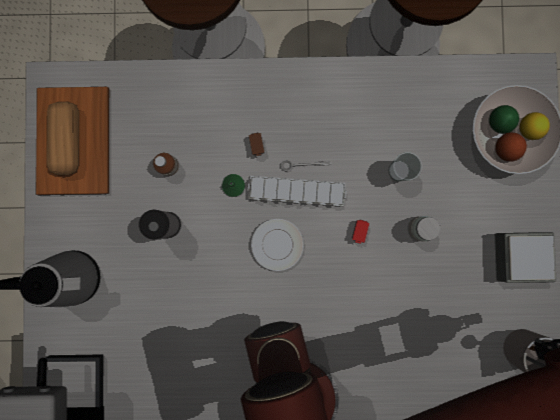

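The pictures show the white organizer at top (296,191) and scene (265,228). The possible mix-ups are the red single pod at top (361,231) and the brown one at top (257,144), and neither is meant. The saucer at top (277,245) is in front. The funnel at (234,185) stands at one end and the teaspoon at (305,164) lies behind.

```bash
cat > h.py <<'E'
import numpy as np,cv2
def cloud(f):
    z=f["range_z"];K=f["camera_matrix"];T=f["world_from_camera"]
    v,u=np.indices(z.shape)
    p=np.stack([(u-K[0,2])/K[0,0]*z,(v-K[1,2])/K[1,1]*z,z],-1)
    return p@T[:3,:3].T+T[:3,3]
def proj(f,P):
    K=f["camera_matrix"];T=np.linalg.inv(f["world_from_camera"]);c=np.atleast_2d(P)@T[:3,:3].T+T[:3,3]
    return (c[:,:2]/c[:,2:])*K[0,0]+K[:2,2]
E
python3 - <<'E'
from h import *
for n,(u0,u1,v0,v1) in {"top":(245,348,170,212),"scene":(195,332,205,252)}.items():
    f=dict(np.load(f"pics/{n}0.npz"));P=cloud(f)[v0:v1,u0:u1].reshape(-1,3);I=f["img"][v0:v1,u0:u1].reshape(-1,3)
    m=(P[:,2]>.015)&(P[:,2]<.06)
    r=cv2.minAreaRect(P[m,:2].astype(np.float32)*1000);print(n,m.sum(),r,np.percentile(P[m,2],[5,50,95]))
    m2=(P[:,2]>.034)&(P[:,2]<.06)&(I.min(1)>150)
    r=cv2.minAreaRect(P[m2,:2].astype(np.float32)*1000);print(' lids',m2.sum(),r,np.median(P[m2],0))
    print(' tableZ',np.median(cloud(f)[250:256,200:330,2] if n=="scene" else cloud(f)[212:216,300:340,2]))
f=dict(np.load("pics/top0.npz"));C=cloud(f)
for n,(u,v) in dict(saucer=(277,245),funnel=(234,185),spoon=(305,164),brown=(257,144),red=(361,231)).items(): print(n,C[v,u])
a=cv2.resize(f["img"][160:220,220:360],None,fx=5.6,fy=5.6,interpolation=2)
g=dict(np.load("pics/scene0.npz"));b=cv2.resize(g["img"][200:255,190:370],None,fx=4.355,fy=4.355,interpolation=2)
w=784;b=cv2.resize(b,(w,int(b.shape[0]*w/b.shape[1])))[:260];print(a.shape,b.shape)
cv2.imwrite("pics/c1.png",np.vstack([a,b])[:600])
E
```

```text
top 2059 ((567.5924682617188, -10.51953125), (269.265380859375, 65.58262634277344), 84.71770477294922) [0.01937885 0.03875471 0.04413161]
 lids 0 ((0.0, 0.0), (0.0, 0.0), 0.0) [nan nan nan]
 tableZ -9.665056273655548e-05
scene 3438 ((568.619873046875, -11.591644287109375), (269.229248046875, 69.09668731689453), 85.0793228149414) [0.01688429 0.0387806  0.04246616]
 lids 2506 ((566.8406982421875, -11.6883544921875), (249.0102996826172, 65.03685760498047), 84.6650161743164) [ 0.56858127 -0.01007518  0.03956952]
 tableZ 0.0004222169995841685
saucer [0.41924785 0.04431085 0.00423526]
funnel [0.5841182  0.15759828 0.04049649]
spoon [ 0.64226395 -0.03675196  0.00815427]
brown [0.69625686 0.09437123 0.03221724]
red [ 0.45448351 -0.18399295  0.03362193]
(336, 784, 3) (240, 784, 3)
  return _methods._mean(a, axis=axis, dtype=dtype,
  ret = um.true_divide(
```

View pics/c1.png

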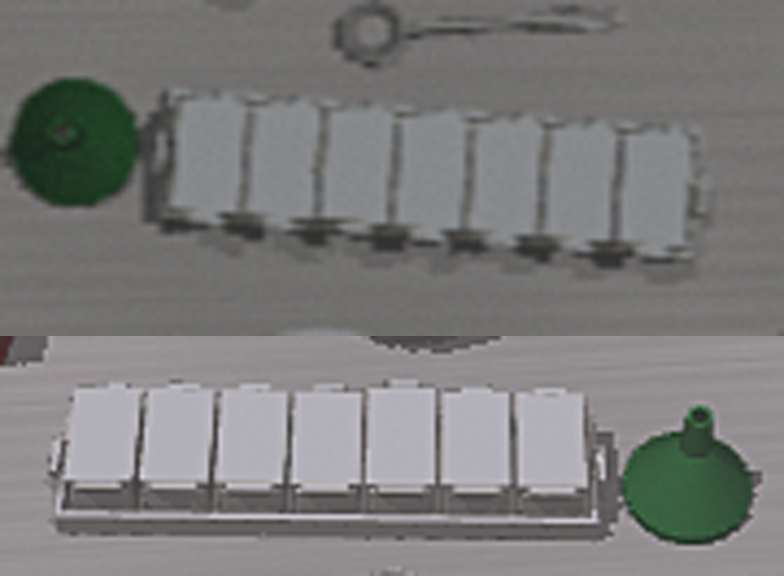

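The crop confirms the white seven-pod organizer, with tabs and front edge toward the robot and hinges on the far side. Its yaw is about -5.2°. I'll check per-lid depth statistics as a hint only.

Run:
```python
from h import *
th=np.radians(-5.2);ex=np.array([np.cos(th),np.sin(th)]);ey=np.array([-ex[1],ex[0]]);o=np.array([.568,-.011])
for n in("top","scene"):
    f=dict(np.load(f"pics/{n}0.npz"));P=cloud(f).reshape(-1,3);d=P[:,:2]-o;x=d@ex;y=d@ey
    for k in range(7):
        c=(k-3)*.036;b=(abs(y-c)<.013)&(P[:,2]>.03)&(P[:,2]<.055)
        A=b&(x<-.008)&(x>-.026);B=b&(x>.005)&(x<.022)
        print(n,k,(o+ey*c-.0*ex).round(3),A.sum(),(P[A,2].mean()*1e3).round(2),(P[B,2].mean()*1e3).round(2),(P[A,2].std()*1e3).round(2))
R=cv2  # tool axes now
from plant import manip
from scipy.spatial.transform import Rotation as Ro
s=manip.state();q=s["tool_rot"];print(Ro.from_quat(np.r_[q[1:],q[0]]).as_matrix().round(3))
```

```text
top 0 [ 0.558 -0.119] 63 39.03 39.2 3.17
top 1 [ 0.561 -0.083] 65 39.84 39.56 2.66
top 2 [ 0.565 -0.047] 63 39.04 39.3 2.53
top 3 [ 0.568 -0.011] 63 39.25 38.55 3.06
top 4 [0.571 0.025] 66 43.37 39.72 2.73
top 5 [0.575 0.061] 66 39.14 38.84 3.28
top 6 [0.578 0.097] 59 38.79 39.16 2.85
scene 0 [ 0.558 -0.119] 91 39.31 39.45 1.73
scene 1 [ 0.561 -0.083] 84 39.18 39.6 1.4
scene 2 [ 0.565 -0.047] 85 39.58 39.55 1.57
scene 3 [ 0.568 -0.011] 88 39.47 39.55 1.64
scene 4 [0.571 0.025] 94 42.82 40.29 1.63
scene 5 [0.575 0.061] 90 39.14 39.69 1.55
scene 6 [0.578 0.097] 87 39.25 39.27 1.61
[[ 0.343 -0.     0.939]
 [-0.939  0.002  0.343]
 [-0.002 -1.     0.   ]]
```

Both cameras show lid k=4, at about (0.571, 0.025), standing about 3.5 mm proud. I'll confirm it by touch. First I turn the tool with the jaws shut.

>>> {"op": "drive_tool", "data": {"motion": [[[0, 0, 0], [0, -1, 0], 1], [[0, 0, 0], [0, -1, 0], 1], [[0, 0, 0], [0, -1, 0], 1], [[0, 0, 0], [0, -1, 0], 1], [[0, 0, 0], [0, -1, 0], 1], [[0, 0, 0], [0, -1, 0], 1], [[0, 0, 0], [0, -1, 0], 1], [[0, 0, 0], [0, -1, 0], 1], [[0, 0, 0], [0, -1, 0], 1], [[0, 0, 0], [0, -1, 0], 1], [[0, 0, 0], [0, -1, 0], 1], [[0, 0, 0], [0, -1, 0], 1]]}}

```text
time: 1.3
tool_pos: [0.2141, -0.5867, 0.1959]
tool_rot: [0.705, -0.704, 0.06, -0.06]
contact_force: [0.7, 0.8, -0.1]
gripper_width: 0.003
```

>>> {"op": "drive_tool", "data": {"motion": [[[0, 0, 0], [0, -0.9, 0], 1], [[0.5, 0, 1], [0, 0, 0], 1], [[0.5, 0, 1], [0, 0, 0], 1], [[0.5, 0, 1], [0, 0, 0], 1], [[0.5, 0, 1], [0, 0, 0], 1], [[0.5, 0, 1], [0, 0, 0], 1], [[0.5, 0, 1], [0, 0, 0], 1], [[0.5, 0, 1], [0, 0, 0], 1], [[0.5, 0, 1], [0, 0, 0], 1], [[0.5, 0, 1], [0, 0, 0], 1], [[0.5, 0, 1], [0, 0, 0], 1], [[0.5, 0, 1], [0, 0, 0], 1]]}}

```text
time: 2.5
tool_pos: [0.3775, -0.3252, 0.1961]
tool_rot: [0.707, -0.706, 0.034, -0.034]
contact_force: [0.1, -0.0, 0.1]
gripper_width: -0.003
```

>>> {"op": "drive_tool", "data": {"motion": [[[0.5, 0, 1], [0, 0, 0], 1], [[0.5, 0, 1], [0, 0, 0], 1], [[0.5, 0, 1], [0, 0, 0], 1], [[0.5, 0, 1], [0, 0, 0], 1], [[0.5, 0, 1], [0, 0, 0], 1], [[0.5, 0, 1], [0, 0, 0], 1], [[0.5, 0, 1], [0, 0, 0], 1], [[0.5, 0, 1], [0, 0, 0], 1], [[0.5, 0, 1], [0, 0, 0], 1], [[0.5, 0, 1], [0, 0, 0], 1], [[0, 0, 0], [0, 0, 0], 1]]}}

```text
time: 3.6
tool_pos: [0.5261, -0.0871, 0.196]
tool_rot: [0.707, -0.706, 0.033, -0.032]
contact_force: [0.3, -0.0, -0.2]
gripper_width: 0.001
```

```bash
cat >> h.py <<'E'
def where():
    from plant import manip
    from scipy.spatial.transform import Rotation as Ro
    s=manip.state();q=s["tool_rot"];M=Ro.from_quat(np.r_[q[1:],q[0]]).as_matrix();p=s["tool_pos"]
    th=np.radians(-5.2);ex=np.array([np.cos(th),np.sin(th),0]);ey=np.array([-ex[1],ex[0],0]);o=np.array([.568,-.011,0])
    print("t",s["time"],"local x,y,z mm",((p-o)@ex*1e3).round(1),((p-o)@ey*1e3).round(1),(p[2]*1e3).round(2),"F",s["contact_force"].round(2),"w",s["gripper_width"])
    print("heading",np.degrees(np.arctan2(M[1,0],M[0,0])).round(2),"tool y",M[:,1].round(4))
    t=o+ey*.036-ex*.020; t[2]=.06; print("to lid4 above, units",((t-p)@M/.025).round(2))
E
python3 -c "from h import *; where()"
```

```text
t 3.6 local x,y,z mm -34.8 -79.6 196.01 F [ 0.32 -0.   -0.18] w 0.000897041240712565
heading -5.25 tool y [-7.0e-04  1.1e-03 -1.0e+00]
to lid4 above, units [0.59 5.44 4.62]
```

>>> {"op": "drive_tool", "data": {"motion": [[[0.6, 0, 1], [0, 0, 0], 1], [[0, 0, 1], [0, 0, 0], 1], [[0, 0, 1], [0, 0, 0], 1], [[0, 1, 0.2], [0, 0, 0], 1], [[0, 1, 0], [0, 0, 0], 1], [[0, 1, 0], [0, 0, 0], 1], [[0, 1, 0], [0, 0, 0], 1], [[0, 1, 0], [0, 0, 0], 1], [[0, 0.6, 0], [0, 0, 0], 1], [[0, 0, 0], [0, 0, 0], 1], [[0, 0, 0], [0, 0, 0], 1]]}}

```text
time: 4.7
tool_pos: [0.5482, -0.0117, 0.0571]
tool_rot: [-0.706, 0.706, -0.034, 0.034]
contact_force: [0.1, 0.0, 0.3]
gripper_width: -0.001
```

Run:
```python
from h import *
from plant import manip
where()
f=manip.grab_frame("scene");np.savez("pics/s1.npz",**f)
cv2.imwrite("pics/s1.png",cv2.resize(f["img"][140:260,190:350],None,fx=5,fy=5,interpolation=2))
```

```text
t 4.7 local x,y,z mm -19.7 -2.4 57.09 F [0.12 0.   0.26] w -0.0009306134376804116
heading -5.48 tool y [ 3.e-04 -2.e-04 -1.e+00]
to lid4 above, units [-0.02 -0.12  1.54]
```

View pics/s1.png

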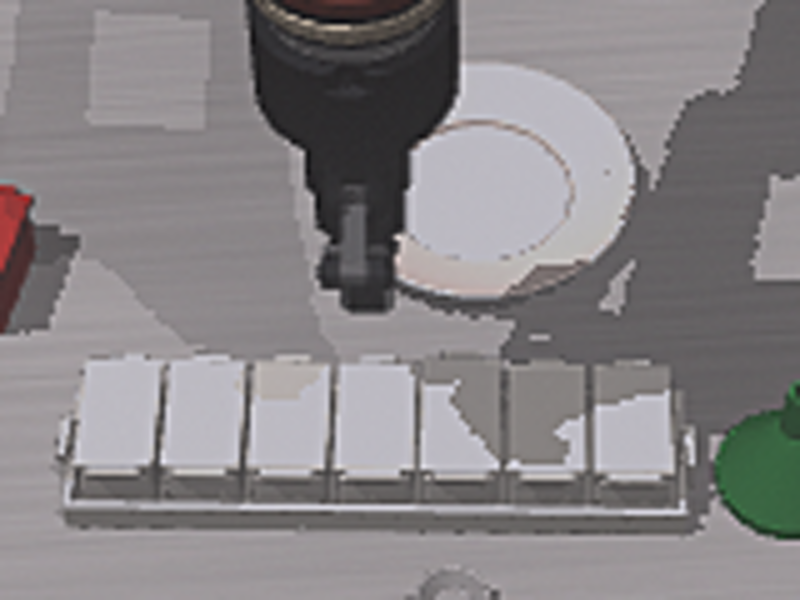

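The fingertips at about (360,290) hover over lid k=3, well aligned. I'll feel that one first.

>>> {"op": "drive_tool", "data": {"motion": [[[0, 0.3, 0.1], [0, 0, 0], 1], [[0, 0.2, 0], [0, 0, 0], 1], [[0, 0.12, 0], [0, 0, 0], 1], [[0, 0, 0], [0, 0, 0], 1], [[0, 0, 0], [0, 0, 0], 1]]}}

```text
time: 5.25
tool_pos: [0.5482, -0.0088, 0.0411]
tool_rot: [0.706, -0.706, 0.034, -0.034]
contact_force: [-0.2, -0.3, -0.1]
gripper_width: 0.0
```

>>> {"op": "drive_tool", "data": {"motion": [[[0, 0.04, 0], [0, 0, 0], 1], [[0, 0.04, 0], [0, 0, 0], 1], [[0, 0, 0], [0, 0, 0], 1], [[0, 0, 0], [0, 0, 0], 1]]}}

```text
time: 5.65
tool_pos: [0.5482, -0.0088, 0.0391]
tool_rot: [0.706, -0.706, 0.034, -0.034]
contact_force: [0.5, 0.4, -0.2]
gripper_width: 0.001
```

>>> {"op": "drive_tool", "data": {"motion": [[[0, 0.04, 0], [0, 0, 0], 1], [[0, 0, 0], [0, 0, 0], 1], [[0, 0, 0], [0, 0, 0], 1]]}}

```text
time: 5.95
tool_pos: [0.5482, -0.0088, 0.0381]
tool_rot: [-0.706, 0.706, -0.034, 0.034]
contact_force: [-1.0, 0.2, -0.6]
gripper_width: 0.003
```

>>> {"op": "drive_tool", "data": {"motion": [[[0, 0.04, 0], [0, 0, 0], 1], [[0, 0, 0], [0, 0, 0], 1], [[0, 0, 0], [0, 0, 0], 1]]}}

```text
time: 6.25
tool_pos: [0.5481, -0.0088, 0.037]
tool_rot: [0.706, -0.706, 0.034, -0.034]
contact_force: [0.5, -1.5, 0.2]
gripper_width: -0.0
```

>>> {"op": "drive_tool", "data": {"motion": [[[0, 0.03, 0], [0, 0, 0], 1], [[0, 0, 0], [0, 0, 0], 1], [[0, 0, 0], [0, 0, 0], 1]]}}

```text
time: 6.55
tool_pos: [0.5482, -0.0088, 0.0363]
tool_rot: [0.706, -0.706, 0.034, -0.034]
contact_force: [0.0, 0.1, 0.4]
gripper_width: -0.003
```

Run:
```python
from h import *
from plant import manip
where()
f=manip.grab_frame("scene");C=cloud(f)
cv2.imwrite("pics/s2.png",cv2.resize(f["img"][180:260,230:330],None,fx=7,fy=7,interpolation=0))
print(manip.state()["contact_force"],manip.state()["ft_torque"])
```

```text
t 6.55 local x,y,z mm -19.9 0.4 36.31 F [0.02 0.06 0.41] w -0.0032695953572746536
heading -5.46 tool y [-1.e-04  0.e+00 -1.e+00]
to lid4 above, units [-0.01 -0.95  1.42]
[0.37377704 0.64249545 0.23566907] [ 0.0101638   0.03314115 -0.02497007]
```

View pics/s2.png

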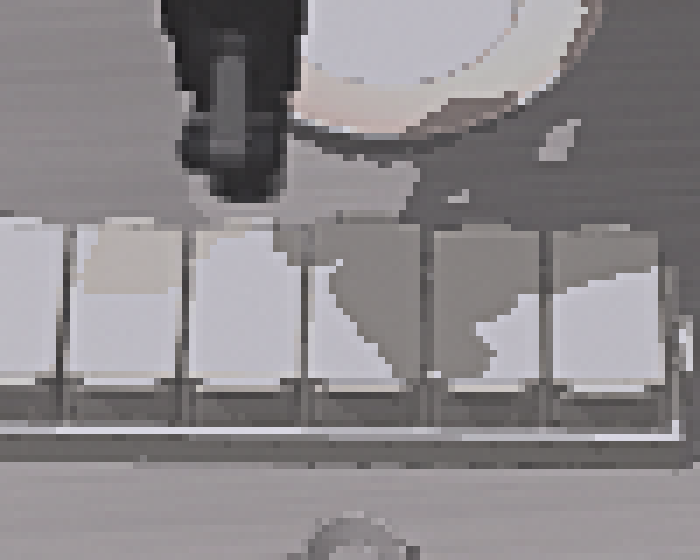

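The tip at scene px (265,207) stops short of the lid's front edge at about row 212, so the fingers aren't over the lid. I'll locate the tip from depth.

Run:
```python
from h import *
from plant import manip
s=manip.state();print(s["joint_pos"])
for n in("scene","top"):
    f=manip.grab_frame(n);C=cloud(f);t=s["tool_pos"]
    print(n,"proj TCP",proj(f,t))
    if n=="scene":
        for v in range(196,214): print(v,[(C[v,u]*1000).round(0).astype(int).tolist() for u in (258,262,266,270)],f["img"][v,264])
    D=np.linalg.norm(C-t,axis=-1);m=(D<.07)&(C[...,2]>.045+(.0));P=C[m]
    th=np.radians(-5.2);ex=np.array([np.cos(th),np.sin(th)]);ey=np.array([-ex[1],ex[0]]);d=P[:,:2]-[.568,-.011]
    L=np.c_[d@ex,d@ey,P[:,2]]*1e3;print(len(L),np.percentile(L,[3,50,97],axis=0).round(1))
```

```text
[-1.51749875e-01  2.70362412e-02  1.92115646e+00  2.26273939e-05
  1.19344650e+00 -5.64933386e-02]
scene proj TCP [[265.43310116 215.89573501]]
196 [[590, -21, 159], [599, -14, 170], [592, -6, 161], [562, 2, 121]] [99 96 97]
197 [[592, -22, 159], [600, -14, 168], [593, -7, 158], [562, 2, 118]] [99 96 97]
198 [[598, -22, 164], [602, -14, 168], [602, -7, 167], [563, 2, 116]] [97 94 95]
199 [[601, -22, 164], [601, -14, 163], [603, -7, 165], [550, 2, 96]] [98 94 96]
200 [[602, -22, 162], [604, -14, 165], [607, -7, 167], [576, 1, 126]] [105 101 103]
201 [[606, -22, 165], [607, -15, 166], [607, -7, 165], [577, 1, 125]] [102  98 101]
202 [[607, -22, 162], [607, -15, 162], [609, -7, 164], [551, 2, 88]] [75 72 75]
203 [[607, -22, 160], [607, -15, 159], [608, -7, 160], [553, 2, 86]] [66 64 65]
204 [[607, -22, 157], [608, -15, 157], [608, -7, 157], [554, 2, 84]] [50 48 49]
205 [[489, -23, -1], [560, -15, 91], [561, -7, 92], [555, 2, 82]] [50 48 50]
206 [[493, -24, 0], [561, -15, 88], [561, -7, 88], [555, 2, 79]] [49 47 48]
207 [[496, -24, 0], [560, -15, 84], [561, -7, 85], [555, 1, 76]] [49 48 
[... 568 characters left out ...]
7.37124119]]Traceback (most recent call last):
  File "<stdin>", line 11, in <module>
    return _quantile_unchecked(
        a, q, axis, out, overwrite_input, method, keepdims, weights)
    return _ureduce(a,
                    func=_quantile_ureduce_func,
    ...<5 lines>...
                    overwrite_input=overwrite_input,
                    method=method)
    r = func(a, **kwargs)
    result = _quantile(arr,
                       quantiles=q,
    ...<2 lines>...
                       out=out,
                       weights=wgt)
    slices_having_nans = np.isnan(arr[-1, ...])
                                  ~~~^^^^^^^^^
IndexError: index -1 is out of bounds for axis 0 with size 0
```

>>> {"op": "drive_tool", "data": {"motion": [[[0, 0.2, 0], [0, 0, 0], 1], [[0, 0.2, 0], [0, 0, 0], 1], [[0, 0.2, 0], [0, 0, 0], 1], [[0, 0, 0], [0, 0, 0], 1], [[0, 0, 0], [0, 0, 0], 1]]}}

```text
time: 7.2
tool_pos: [0.5479, -0.0088, 0.0209]
tool_rot: [0.706, -0.706, 0.034, -0.033]
contact_force: [-0.3, -0.8, 0.7]
gripper_width: -0.004
```

```bash
cat >> h.py <<'E'
def tip():
    "lowest visible dark gripper pixels in the scene view"
    from plant import manip
    f=manip.grab_frame("scene");C=cloud(f);I=f["img"].max(-1)
    th=np.radians(-5.2);ex=np.array([np.cos(th),np.sin(th)]);ey=np.array([-ex[1],ex[0]])
    for u in range(250,330,3):
        col=[v for v in range(150,240) if I[v,u]<75 and C[v,u,2]>.042]
        if col:
            v=col[-1];d=C[v,u,:2]-[.568,-.011];print(u,v,"local mm",(d@ex*1e3).round(1),(d@ey*1e3).round(1),(C[v,u,2]*1e3).round(1))
    return f
E
python3 - <<'E'
from h import *
where();f=tip()
cv2.imwrite("pics/s3.png",cv2.resize(f["img"][150:260,220:340],None,fx=5,fy=5,interpolation=0))
E
```

```text
t 7.2 local x,y,z mm -20.2 0.4 20.93 F [-0.32 -0.8   0.74] w -0.0035559904396365344
heading -5.46 tool y [-7.e-04  1.e-04 -1.e+00]
to lid4 above, units [ 0.   -1.56  1.42]
250 180 local mm 9.2 -22.7 189.4
253 182 local mm 12.7 -17.0 188.0
256 206 local mm 35.3 -12.3 144.3
259 208 local mm 41.0 -6.3 145.7
262 212 local mm -7.6 -5.3 66.9
265 212 local mm -7.7 0.9 66.9
268 212 local mm -7.6 7.1 67.2
271 197 local mm -6.2 14.4 119.4
274 181 local mm 10.4 21.8 188.8
277 179 local mm 5.7 27.3 189.1
280 175 local mm -2.7 32.7 190.7
```

View pics/s3.png

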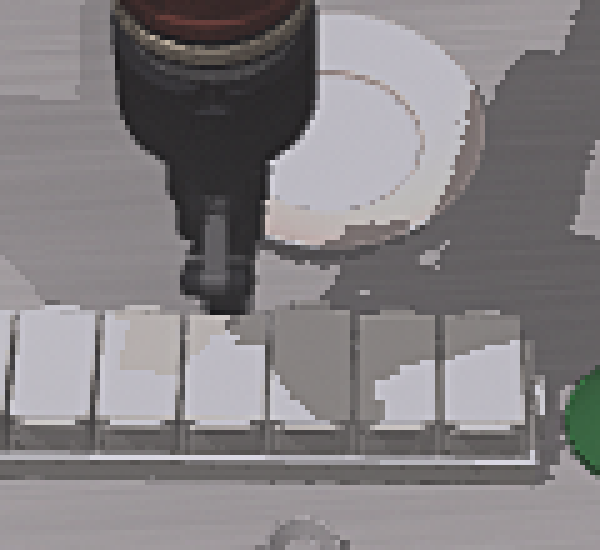

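The fingertips really sit about 45 mm higher than the reported TCP: the tip is at about z=66 mm, 2 px above the lid edge. I'll rely on vision and touch for height.

>>> {"op": "drive_tool", "data": {"motion": [[[0, 0.2, 0], [0, 0, 0], 1], [[0, 0.2, 0], [0, 0, 0], 1], [[0, 0.2, 0], [0, 0, 0], 1], [[0, 0.1, 0], [0, 0, 0], 1], [[0, 0, 0], [0, 0, 0], 1], [[0, 0, 0], [0, 0, 0], 1]]}}

```text
time: 7.85
tool_pos: [0.5481, -0.0087, 0.0039]
tool_rot: [0.706, -0.706, 0.034, -0.034]
contact_force: [-0.7, -0.1, 1.6]
gripper_width: 0.001
```

Run:
```python
from h import *
where();f=tip()
```

```text
t 7.85 local x,y,z mm -20.0 0.4 3.89 F [-0.72 -0.13  1.56] w 0.0014878103302150055
heading -5.46 tool y [-4.e-04  1.e-04 -1.e+00]
to lid4 above, units [-0.01 -2.24  1.42]
250 185 local mm 8.7 -23.5 174.2
253 187 local mm 10.6 -17.9 170.8
256 212 local mm 37.0 -12.9 127.4
259 214 local mm 39.8 -7.2 124.8
262 217 local mm -7.6 -5.9 49.3
265 217 local mm -6.9 0.4 50.4
268 217 local mm -9.2 6.5 47.3
271 202 local mm -4.9 14.1 104.8
274 187 local mm 9.1 21.5 169.7
277 185 local mm 5.3 27.1 171.1
280 181 local mm -1.2 32.6 175.0
```

>>> {"op": "drive_tool", "data": {"motion": [[[0, 0.06, 0], [0, 0, 0], 1], [[0, 0, 0], [0, 0, 0], 1], [[0, 0, 0], [0, 0, 0], 1]]}}

```text
time: 8.2
tool_pos: [0.5485, -0.0088, 0.0028]
tool_rot: [-0.706, 0.706, -0.034, 0.034]
contact_force: [-1.1, 0.6, 3.8]
gripper_width: -0.002
```

>>> {"op": "drive_tool", "data": {"motion": [[[0, 0.06, 0], [0, 0, 0], 1], [[0, 0, 0], [0, 0, 0], 1], [[0, 0, 0], [0, 0, 0], 1]]}}

```text
time: 8.5
tool_pos: [0.5485, -0.0088, 0.0016]
tool_rot: [-0.706, 0.706, -0.034, 0.034]
contact_force: [-3.6, 0.4, 6.3]
gripper_width: 0.002
```

>>> {"op": "drive_tool", "data": {"motion": [[[0, 0.04, 0], [0, 0, 0], 1], [[0, 0, 0], [0, 0, 0], 1], [[0, 0, 0], [0, 0, 0], 1]]}}

```text
time: 8.8
tool_pos: [0.5485, -0.0088, 0.0009]
tool_rot: [-0.706, 0.706, -0.034, 0.034]
contact_force: [-3.8, 0.6, 9.2]
gripper_width: 0.001
```

Contact, and already close to the limit, so I retreat at once and look.

>>> {"op": "drive_tool", "data": {"motion": [[[0, -0.3, 0], [0, 0, 0], 1], [[0, 0, 0], [0, 0, 0], 1], [[0, 0, 0], [0, 0, 0], 1]]}}

```text
time: 9.1
tool_pos: [0.5481, -0.0088, 0.007]
tool_rot: [0.706, -0.706, 0.034, -0.034]
contact_force: [0.0, 0.1, -0.4]
gripper_width: -0.002
```

Run:
```python
from h import *
where();f=tip()
np.savez("pics/s4.npz",**f)
a=cv2.resize(f["img"][190:260,200:340],None,fx=5.6,fy=5.6,interpolation=0)
cv2.imwrite("pics/s4.png",a)
C=cloud(f)
P=C.reshape(-1,3);d=P[:,:2]-[.568,-.011];th=np.radians(-5.2);ex=np.array([np.cos(th),np.sin(th)]);ey=np.array([-ex[1],ex[0]]);x=d@ex;y=d@ey
for k in range(7):
    b=(abs(y-(k-3)*.036)<.013)&(P[:,2]>.03)&(P[:,2]<.055)
    print(k,[(int(m.sum()),(P[m,2].mean()*1e3).round(2)) for m in (b&(x<-.015)&(x>-.03),b&(x>.0)&(x<.022))])
```

```text
t 9.1 local x,y,z mm -20.0 0.4 7.04 F [ 0.01  0.07 -0.42] w -0.002469153154930462
heading -5.46 tool y [ 0.  0. -1.]
to lid4 above, units [-0.01 -2.12  1.42]
250 184 local mm 7.7 -23.5 175.9
253 186 local mm 11.4 -17.7 174.7
256 210 local mm 38.9 -12.5 136.4
259 213 local mm 40.1 -7.0 128.6
262 216 local mm -8.3 -5.9 51.9
265 216 local mm -10.4 0.2 49.1
268 216 local mm -8.7 6.6 51.5
271 201 local mm -4.1 14.2 109.2
274 185 local mm 10.2 21.6 176.8
277 183 local mm 5.3 27.1 177.0
280 180 local mm -2.1 32.6 176.9
0 [(60, np.float64(39.21)), (106, np.float64(39.48))]
1 [(60, np.float64(39.34)), (104, np.float64(39.38))]
2 [(66, np.float64(39.36)), (103, np.float64(39.53))]
3 [(14, np.float64(40.69)), (104, np.float64(39.21))]
4 [(65, np.float64(42.73)), (122, np.float64(40.5))]
5 [(63, np.float64(39.77)), (114, np.float64(39.49))]
6 [(68, np.float64(39.06)), (105, np.float64(39.46))]
```

View pics/s4.png

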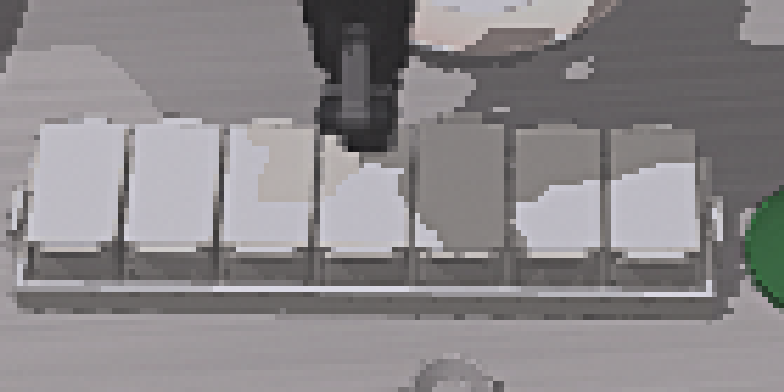

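All is well: lid k=3 is sprung back, with contact at reported z≈4.3. I lift, step over to lid k=4 and slightly toward its front edge, then come down gently.

>>> {"op": "drive_tool", "data": {"motion": [[[0, -0.4, 0], [0, 0, 0], 1], [[-0.15, 0, 0.7], [0, 0, 0], 1], [[0, 0, 0.74], [0, 0, 0], 1], [[0, 0.16, 0], [0, 0, 0], 1], [[0, 0, 0], [0, 0, 0], 1], [[0, 0, 0], [0, 0, 0], 1], [[0, 0, 0], [0, 0, 0], 1]]}}

```text
time: 9.85
tool_pos: [0.5479, 0.0268, 0.0133]
tool_rot: [-0.706, 0.706, -0.034, 0.034]
contact_force: [-0.0, -0.9, 0.8]
gripper_width: -0.001
```

```bash
python3 -c "
from h import *
where();tip()"
```

```text
t 9.85 local x,y,z mm -23.5 35.9 13.35 F [-0.05 -0.87  0.8 ] w -0.000640280624888794
heading -5.49 tool y [-1.e-04 -1.e-04 -1.e+00]
to lid4 above, units [ 0.14 -1.87  0.01]
262 162 local mm -18.9 -0.9 208.1
265 177 local mm -3.4 4.5 183.6
268 181 local mm 1.8 10.2 178.3
271 182 local mm 8.3 16.1 183.2
274 198 local mm -8.8 20.1 112.9
277 210 local mm 35.0 27.3 132.1
280 213 local mm -11.6 31.7 58.7
283 213 local mm -12.1 38.0 58.2
286 210 local mm 37.2 44.6 135.3
289 198 local mm -9.6 50.0 112.5
292 183 local mm 8.0 55.2 180.7
295 181 local mm 3.3 60.8 181.0
298 178 local mm -4.1 66.4 181.0
301 172 local mm -14.3 72.0 186.5
```

Next I feel lid k=4 with small steps, one call at a time.

>>> {"op": "drive_tool", "data": {"motion": [[[0, 0.12, 0], [0, 0, 0], 1], [[0, 0.04, 0], [0, 0, 0], 1], [[0, 0, 0], [0, 0, 0], 1], [[0, 0, 0], [0, 0, 0], 1]]}}

```text
time: 10.3
tool_pos: [0.5478, 0.0273, 0.0093]
tool_rot: [0.706, -0.706, 0.034, -0.034]
contact_force: [0.2, 0.4, 0.3]
gripper_width: -0.0
```

>>> {"op": "drive_tool", "data": {"motion": [[[0, 0.04, 0], [0, 0, 0], 1], [[0, 0, 0], [0, 0, 0], 1], [[0, 0, 0], [0, 0, 0], 1]]}}

```text
time: 10.6
tool_pos: [0.5481, 0.0274, 0.0085]
tool_rot: [-0.706, 0.706, -0.034, 0.034]
contact_force: [0.5, -1.1, 0.1]
gripper_width: 0.001
```

>>> {"op": "drive_tool", "data": {"motion": [[[0, 0.04, 0], [0, 0, 0], 1], [[0, 0, 0], [0, 0, 0], 1], [[0, 0, 0], [0, 0, 0], 1]]}}

```text
time: 10.9
tool_pos: [0.5481, 0.0274, 0.0076]
tool_rot: [-0.706, 0.706, -0.034, 0.034]
contact_force: [-0.2, -0.2, 3.0]
gripper_width: -0.003
```

>>> {"op": "drive_tool", "data": {"motion": [[[0, 0.04, 0], [0, 0, 0], 1], [[0, 0, 0], [0, 0, 0], 1], [[0, 0, 0], [0, 0, 0], 1]]}}

```text
time: 11.2
tool_pos: [0.5481, 0.0274, 0.0067]
tool_rot: [-0.706, 0.706, -0.034, 0.034]
contact_force: [-1.1, -0.5, 4.7]
gripper_width: -0.001
```

Lid k=4 makes contact about 4 mm higher than k=3, so touch agrees with the cameras. Now I push firmly in steps.

>>> {"op": "drive_tool", "data": {"motion": [[[0, 0.04, 0], [0, 0, 0], 1], [[0, 0.04, 0], [0, 0, 0], 1], [[0, 0.04, 0], [0, 0, 0], 1], [[0, 0, 0], [0, 0, 0], 1], [[0, 0, 0], [0, 0, 0], 1]]}}

```text
time: 11.7
tool_pos: [0.5481, 0.0274, 0.0045]
tool_rot: [-0.706, 0.706, -0.034, 0.034]
contact_force: [-5.0, -0.4, 11.0]
gripper_width: -0.001
```

>>> {"op": "drive_tool", "data": {"motion": [[[0, 0.04, 0], [0, 0, 0], 1], [[0, 0.04, 0], [0, 0, 0], 1], [[0, 0, 0], [0, 0, 0], 1], [[0, 0, 0], [0, 0, 0], 1]]}}

```text
time: 12.1
tool_pos: [0.5482, 0.0274, 0.0031]
tool_rot: [-0.706, 0.706, -0.034, 0.033]
contact_force: [-6.9, 1.0, 14.4]
gripper_width: -0.002
```

>>> {"op": "drive_tool", "data": {"motion": [[[0, 0.04, 0], [0, 0, 0], 1], [[0, 0.04, 0], [0, 0, 0], 1], [[0, 0, 0], [0, 0, 0], 1], [[0, 0, 0], [0, 0, 0], 1]]}}

```text
time: 12.5
tool_pos: [0.5482, 0.0274, 0.0017]
tool_rot: [-0.706, 0.706, -0.034, 0.033]
contact_force: [-8.8, 1.1, 17.0]
gripper_width: 0.0
```

>>> {"op": "drive_tool", "data": {"motion": [[[0, 0.04, 0], [0, 0, 0], 1], [[0, 0.04, 0], [0, 0, 0], 1], [[0, 0, 0], [0, 0, 0], 1], [[0, 0, 0], [0, 0, 0], 1]]}}

```text
time: 12.9
tool_pos: [0.548, 0.0274, -0.0003]
tool_rot: [-0.706, 0.706, -0.034, 0.033]
contact_force: [-8.3, -0.1, 17.6]
gripper_width: 0.005
```

Force is levelling off near 17.5 N, so the hinge is turning.

>>> {"op": "drive_tool", "data": {"motion": [[[0, 0.04, 0], [0, 0, 0], 1], [[0, 0.04, 0], [0, 0, 0], 1], [[0, 0, 0], [0, 0, 0], 1], [[0, 0, 0], [0, 0, 0], 1]]}}

```text
time: 13.3
tool_pos: [0.5479, 0.0275, -0.0023]
tool_rot: [-0.706, 0.706, -0.034, 0.033]
contact_force: [-9.7, 1.3, 19.4]
gripper_width: 0.001
```

>>> {"op": "drive_tool", "data": {"motion": [[[0, 0.03, 0], [0, 0, 0], 1], [[0, 0, 0], [0, 0, 0], 1], [[0, 0, 0], [0, 0, 0], 1]]}}

```text
time: 13.6
tool_pos: [0.5479, 0.0274, -0.003]
tool_rot: [-0.706, 0.706, -0.034, 0.033]
contact_force: [-9.2, 0.0, 18.7]
gripper_width: -0.002
```

>>> {"op": "drive_tool", "data": {"motion": [[[0, 0.03, 0], [0, 0, 0], 1], [[0, 0, 0], [0, 0, 0], 1], [[0, 0, 0], [0, 0, 0], 1]]}}

```text
time: 13.9
tool_pos: [0.5479, 0.0275, -0.0036]
tool_rot: [-0.706, 0.706, -0.034, 0.033]
contact_force: [-9.5, 1.2, 19.9]
gripper_width: 0.004
```

Total travel is now about 12 mm, more than the spring plus the proud height should need. I lift off and check.

>>> {"op": "drive_tool", "data": {"motion": [[[0, -0.4, 0], [0, 0, 0], 1], [[0, -1, 0], [0, 0, 0], 1], [[0, -1, 0], [0, 0, 0], 1], [[0, -1, 0], [0, 0, 0], 1], [[0, -1, 0], [0, 0, 0], 1], [[0, -1, 0], [0, 0, 0], 1], [[0, 0, 0], [0, 0, 0], 1], [[0, 0, 0], [0, 0, 0], 1]]}}

```text
time: 14.7
tool_pos: [0.5479, 0.0274, 0.1284]
tool_rot: [0.706, -0.706, 0.034, -0.034]
contact_force: [-0.4, 0.1, -0.6]
gripper_width: -0.0
```

```bash
cat >> h.py <<'E'
def lids():
    from plant import manip
    th=np.radians(-5.2);ex=np.array([np.cos(th),np.sin(th)]);ey=np.array([-ex[1],ex[0]])
    f=[manip.grab_frame("scene") for _ in range(4)];P=np.concatenate([cloud(g).reshape(-1,3) for g in f]);d=P[:,:2]-[.568,-.011];x=d@ex;y=d@ey
    for k in range(7):
        b=(abs(y-(k-3)*.036)<.013)&(P[:,2]>.03)&(P[:,2]<.055)
        print(k,[(int(m.sum()),(P[m,2].mean()*1e3).round(2)) for m in (b&(x<-.01)&(x>-.027),b&(x>.003)&(x<.022))])
    return f[0]
E
python3 -c "
from h import *
where();f=lids();cv2.imwrite('pics/s5.png',f['img'])"
```

```text
t 14.7 local x,y,z mm -23.5 36.4 128.45 F [-0.4   0.09 -0.56] w -0.00045082372998706937
heading -5.46 tool y [ 3.e-04  0.e+00 -1.e+00]
to lid4 above, units [ 0.14  2.74 -0.02]
0 [(319, np.float64(39.58)), (366, np.float64(39.58))]
1 [(316, np.float64(39.3)), (376, np.float64(39.47))]
2 [(326, np.float64(39.62)), (362, np.float64(39.44))]
3 [(308, np.float64(39.34)), (367, np.float64(39.45))]
4 [(315, np.float64(39.28)), (376, np.float64(39.28))]
5 [(328, np.float64(39.54)), (396, np.float64(39.47))]
6 [(320, np.float64(39.35)), (362, np.float64(39.3))]
```

```bash
python3 -c "
from plant import manip
s=manip.state();print(s['time'],s['contact_force']);manip.job_done()"
```

```text
14.9 [ 0.71039309 -0.68487101  0.52247913]
the job is handed in; nothing more can be done
```

View pics/s5.png

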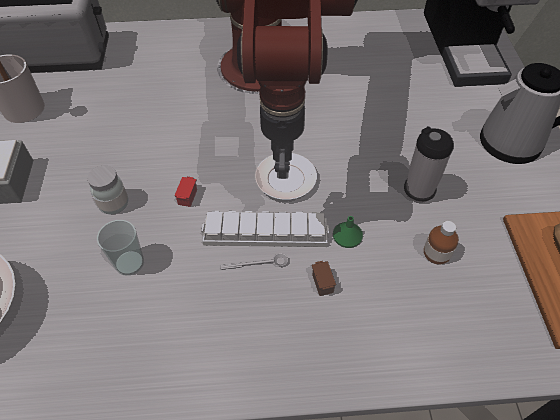

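The proud lid, fifth from the -y end of the organizer (local y = +36 mm), is now pushed home, and I handed the job in at 14.9 s.

- **Finding it:** The depth images from both cameras showed this lid about 3.5 mm high at its front. I then felt only this lid and the neighbour on its -y side, not all seven. It made contact about 4 mm higher than the neighbour.
- **Pushing it:** I pressed at the front edge up to about 20 N. The force levelled off at 17–19 N as the hinge turned.
- **Last checks:** After lift-off its front measures 39.3 mm, level with the other six (39.3–39.6 mm). The wrist force is back to noise. In the last picture every bystander and both look-alike pods look unmoved, and the gripper hangs clear.
- **What disagreed:** The reported tool height read about 35 mm lower than the height at which the fingertips actually met the lid. The camera suggested about 45 mm. I relied on vision and touch for height instead.
- **Closest call:** Because I sent three small steps at once while feeling the neighbouring shut lid, it briefly took 9.2 N. That is past a light touch (6 N) but under the 10 N limit, and it sprang back flush.

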